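Fit the new cartridge in the studio's air cleaner and hold its cover shut

ROBOT

A 7-joint arm with a two-finger parallel gripper is mounted at the origin on the work surface. World frame = base frame: x ahead of the robot, y to its left, z up, the work surface at z = 0. Lengths are in m, angles in rad, forces in N, time in s.
With the tool pointing down it reaches from about 0.35 to 0.9 m from the base axis. Payload 8.1 kg.
Tool frame: the origin (TCP) lies at the very end of the fingers, on their centre line; the grasp point (between the pads) lies env.tcp_to_grasp behind it (env.tcp_to_grasp is the distance from the TCP to the grasp point, in m); z points along the fingers, y is the line along which they close (so a half turn about z gives the same grasp; the last joint's range is limited). The gripper opens to 92 mm and grips with 3 to 60 N. Pads are 19 mm wide; open, the fingers measure 130 mm over their backs; the gripper's body (75 mm by 190 mm) begins 47 mm behind the grasp point.
Start: joints at [1, 0.434, 0.025, 1.573, -0.012, 1.134, -0.075], TCP at [0.282, -0.558, 0.227] pointing down, gripper open.
Joint ranges: [-2.62, 2.62], [-0.44, 2.09], [-1.27, 1.32], [0.08, 2.57], [-1.32, 4.46], [0.12, 2], [-2.74, 2.74]. Speed limits (rad/s): [2.22, 2.22, 3.01, 3.01, 3.14, 3.14, 3.14].

INTERFACE

Orientations are given as a rotation vector (axis times angle).
In Python, from cell import env gives the robot as it stands. The module is installed in compiled form; this text tells all that it offers.
- The arm moves only by the tool step_arm, never from a script. Its argument "series" is a list of rows, each an object with "dr": the turn, a rotation vector about the tool's x, y, z in rad, a list of three; "travel": the shift along the tool's x, y, z in mm, a list of three; "fingers": the finger opening in mm, from 0 to 91.8. In form: [{"dr": [ax, ay, az], "travel": [tx, ty, tz], "fingers": fingers}, ...]. A call has exactly 10 rows; each row is the pose to reach, as a shift and turn from the pose commanded when the call began, along the tool's axes at that moment; what a row does not reach only later rows make up. A row lasts 1/8 s, in which the tool goes at most 62.5 mm and 10.7 degrees, less where a joint would pass 70% of its speed; a pose out of reach is approached as far as the arm can. A call with a gripper value outside its range is refused whole. The fingers move at their own pace and stop on an object; "squeeze" is the grip in N (left out, the last holds). Time passes only in rows, so rows that repeat a pose let the fingers close, or fill a call up. It gives the time, the measured TCP pose, the force, the opening and the grip force at its end, in the units of the state.
- env.sense(): the state, without advancing time (a new reading comes with each control period).
- env.snapshot(name): name is "scene" or "side" or "wrist"; returns the picture (400x640x3 uint8, blue, green, red); there is no depth.
- env.get_calibration(name): a dict with "fx", "fy", "cx", "cy" (pixels), "k1" (the pictures are not rectified: a ray, as slopes to the right and down, at radius r is drawn at 1 + k1 r^2 times it, then the intrinsics apply), "R" (3x3) and "t" (3): a world point X has camera coordinates R X + t. Camera axes: x right, y down, z forward; pixel columns grow to the right and rows downward; lengths in m; the calibration is good to about 2 mm. A picture is of the moment at which its call begins: read the wrist's pose just before it. get_calibration takes no time and is no camera call; for the wrist camera it gives the pose at the moment of the call.
- env.sign_off(): hands the job in; it is judged then, once.
The state is a dict: "time_s": time; "q": joint angles; "qd": joint speeds; "tau": joint torques, N m; "ee_pos": TCP position; "orientation": TCP orientation; "ft_force": force on the tool from outside, world axes, zero at the start; "torque": the same for the moment, N m; "finger_gap": finger opening in m; "grasp_force": force on a finger pad.
Only numpy, scipy, OpenCV 4.12 (cv2) and the standard library are available. Lean on these libraries where they do the work, as an engineer would, in place of code of your own. Each camera call takes 0.05 s, during which the arm holds its last target. There are 200 camera calls.

TASK

Stand the new filter cartridge (white, green cap) upright in the seat cup inside the air cleaner without dropping it, swing the hinged cover down over it until it stops, then turn the red wing fastener until it lines up with the two yellow marks on the cover, so that its foot can enter the slot in the frame. Then push the cover down flush on its springy seal and finish while still holding it pressed there, so that I can snap the side catches. Leave the used cartridge and everything else on the bench where they are.

Things in the scene. Friction and masses are not known exactly. Their poses are not given: they have to be found in the camera images.
- cleaner: Air cleaner, pale grey steel box fixed on the bench, 230 (x) x 250 (y) x 140 mm high. Origin on the bench, 5 mm ahead of its middle; x points from its front (louvres, switch) to its rear, z up. Its top has an opening from x = -44 to +80, y = -90 to +90 mm. A yielding black foam seal borders it, up to 4 mm above the 140 mm walls.
- seat (a point): Centre of the inner floor of the round seat cup in the opening, 5 mm behind the cleaner's origin, 16 mm above the bench; axes as the cleaner. The cup's wall rises 22 mm above this point; inner diameter 60 mm, flaring to 68 at the mouth. A seated cartridge has its underside here, its top 12 mm below the box's top.
- cover (a joint): Angle (rad) of the hinged cover: 0 = flush on the frame (hard stop), 1.5 = standing open, its outer face to the rear. The hinge is stiff: the cover stays where it is left; up to 5 N at the front edge swings it. With the fastener out of line its foot stops it at 0.06. In line, it meets the seal at 0.03; pressing it flush takes 12 N at the fastener; let go, it springs up to about 0.025.
- cover_hinge (a point): Middle of the hinge line at the cover's rear edge, on the plate's underside: 90 mm behind the cleaner's origin, 140 mm above the bench. y runs along the hinge, -x along the plate to its front edge, z is the plate's outward normal (up when shut, to the rear when open). Plate: pale aluminium, 170 mm from hinge to front edge, 210 mm wide, 5 mm thick, 0.35 kg with fastener.
- cover_edge (a point): Middle of the cover's front (free) edge, on its outer (upper) face; axes as cover_hinge.
- fastener (a joint): Angle (rad) of the red wing fastener about the cover's normal, counter-clockwise positive seen from outside (from above when shut). 0 = wing, and the foot under it, in line with the slot and the two yellow marks, along the cleaner's y. Starts at 0.7 to 1.4; range -1.6 to 1.6, no stop or click at 0; light friction (0.05 N m), stays where left. The foot enters the slot freely within 0.1.
- fastener_grip (a point): Grip point of the wing, on its turning axis, 24 mm above the cover's outer face, 152 mm from the hinge line, 18 mm from the front edge. The wing is a bar 40 mm long (this point's y), 10 mm thick (x), from 8 to 34 mm above the cover, on a boss of 24 mm diameter; yellow line along its ridge. z is the cover's outward normal. The marks lie 27 to 45 mm either side of the axis.
- new_filter: New filter cartridge: upright cylinder, 54 mm diameter, 112 mm tall, white ribbed sleeve with green top cap, about 0.22 kg, standing loose on the bench beside the air cleaner. Origin at the centre of its underside, z along its axis to the green cap.
- old_filter: Used cartridge, same shape, brown and dark; to be left where it stands. Origin at the centre of its underside.
- brush_pot: Aluminium pot, 72 mm diameter, 95 mm tall, brushes up to 220 mm high; bystander. Origin at the centre of its underside.
- solvent_jar: Amber glass jar with steel lid, 68 mm diameter, 95 mm tall; bystander. Origin at the centre of its underside.
- dipper: Small dark steel cup, 52 mm diameter, 35 mm tall; bystander. Origin at the centre of its underside.
- tube_rose: Paint tube with rose label lying on the bench, 100 x 36 x 20 mm; bystander. Origin under its middle, cap at +x.
- tube_green: Paint tube with green label lying on the bench, 100 x 36 x 20 mm; bystander. Origin under its middle, cap at +x.
- palette_knife: Palette knife lying on the bench, 190 x 20 x 14 mm; bystander. Origin under its middle, blade at +x.
Mind the look-alikes: they are no part of the job. Leave any purple look-alike of the new_filter alone.

How it is judged:
By the outcome, as a careful person would: the job done as asked, in the order asked, and still so for the second after the job is handed in, while the arm keeps its last pose, push and grip.
It also fails if it takes over 72 s, if anything falls off the work surface, if the arm or the gripper's body presses on something with over 40 N, if the wrist force passes 120 N, or if a joint passes its speed limit or range.

## Working session

There is one attempt and no reset: what is moved stays moved. The work goes in short steps, Python scripts to look and compute and a tool call to move; the robot and the scene stay as the last step left them, time stands still between calls to the robot, and variables do not carry over. Pictures are saved under pics/ and viewed, at most 10 in all, crops included, and the job is handed in when it is done.

Besides the shell and the picture viewer there is one more tool, called after "Emit:" by a JSON object that holds its "method" and its "body", one argument or row to a line. step_arm: Moves the arm, as the interface text tells. Its arguments: {"type":"object","properties":{"series":{"type":"array"},"squeeze":{"type":"number"}},"required":["series"]}

```bash
mkdir -p pics
cat > h.py <<'E'
import numpy as np, cv2
from scipy.spatial.transform import Rotation as Ro
from cell import env
def ray(c,u,v):
    x=(u-c['cx'])/c['fx'];y=(v-c['cy'])/c['fy'];X,Y=x,y
    for _ in range(20):
        s=1+c['k1']*(X*X+Y*Y);X,Y=x/s,y/s
    R=np.array(c['R']);d=R.T@np.array([X,Y,1.]);o=-R.T@np.array(c['t']);return o,d/np.linalg.norm(d)
def onz(c,u,v,z):
    o,d=ray(c,u,v);return o+d*(z-o[2])/d[2]
def proj(c,P):
    p=np.array(c['R'])@np.array(P)+np.array(c['t']);x,y=p[:2]/p[2];s=1+c['k1']*(x*x+y*y)
    return np.array([c['fx']*x*s+c['cx'],c['fy']*y*s+c['cy']])
def two(c1,p1,c2,p2):
    o1,d1=ray(c1,*p1);o2,d2=ray(c2,*p2)
    s=np.linalg.lstsq(np.c_[d1,-d2],o2-o1,rcond=None)[0]
    a,b=o1+d1*s[0],o2+d2*s[1];return (a+b)/2,np.linalg.norm(a-b)
def snap(n,f):
    c=env.get_calibration(n);im=env.snapshot(n);cv2.imwrite(f'pics/{f}.png',im);return c,im
def move(p,Rt=None):
    "tool-frame travel mm and dr to reach TCP p, rotation Rt"
    s=env.sense();R=Ro.from_rotvec(s['orientation']);p=np.array(p)
    t=R.inv().apply(p-s['ee_pos'])*1000
    print('travel',t.round(1),'dr',(R.inv()*Rt).as_rotvec().round(4) if Rt is not None else '')
E
python3 - <<'E'
from h import *
s=env.sense();print({k:np.round(v,3) for k,v in s.items()},env.tcp_to_grasp)
print(Ro.from_rotvec(s['orientation']).as_matrix().round(3))
for n in('scene','side'):
    c,im=snap(n,n+'0');print(n,{k:np.round(v,3).tolist() for k,v in c.items()})
E
```

```text
{'time_s': np.float64(0.0), 'q': array([ 1.   ,  0.435,  0.025,  1.574, -0.012,  1.134, -0.075]), 'qd': array([ 0.   ,  0.   , -0.002,  0.   ,  0.   ,  0.   , -0.   ]), 'tau': array([-1.0000e-03, -6.6786e+01,  9.8500e-01, -3.1446e+01, -6.1000e-02,
        4.3000e-02,  0.0000e+00]), 'ee_pos': array([ 0.282, -0.557,  0.226]), 'orientation': array([-3.055e+00, -7.280e-01,  1.000e-03]), 'ft_force': array([ 0.105, -0.153,  0.144]), 'torque': array([ 0.036,  0.042, -0.024]), 'grasp_force': np.float64(0.0), 'finger_gap': np.float64(0.092)} 0.0188
[[ 0.893  0.451 -0.001]
 [ 0.451 -0.893  0.001]
 [-0.    -0.002 -1.   ]]
scene {'fx': 366.464, 'fy': 366.464, 'cx': 319.13, 'cy': 197.258, 'k1': 0.024, 'R': [[0.236, 0.972, 0.009], [0.807, -0.191, -0.559], [-0.541, 0.139, -0.829]], 't': [-0.151, -0.372, 1.419]}
side {'fx': 399.032, 'fy': 399.032, 'cx': 315.075, 'cy': 196.675, 'k1': -0.057, 'R': [[-0.796, -0.605, 0.024], [-0.305, 0.367, -0.879], [0.523, -0.707, -0.476]], 't': [0.419, 0.291, 1.115]}
```

View pics/scene0.png

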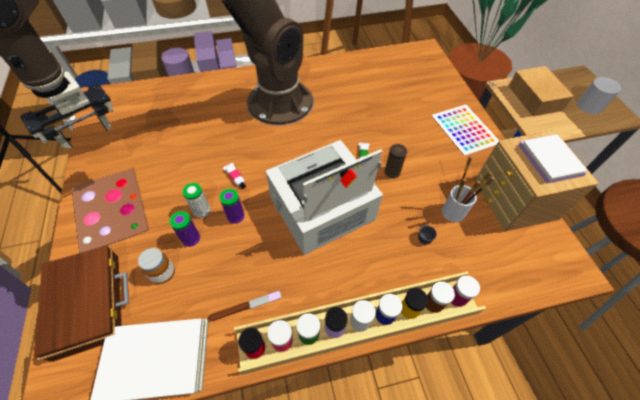

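View pics/side0.png

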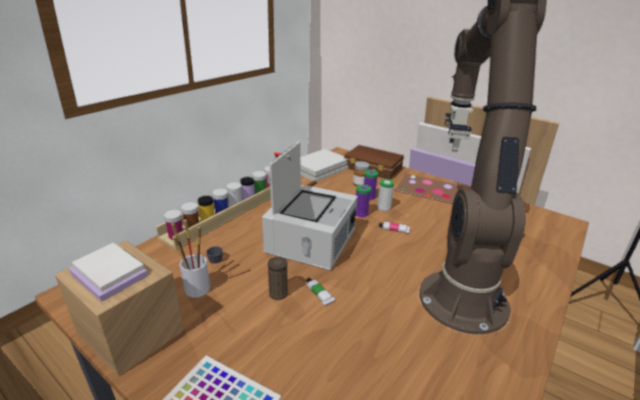

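The scene view shows the new filter at about (197,198) between two purple look-alikes at (182,228) and (232,205). The cleaner is at about (325,195) with the cover open and the red wing at (348,177). The side view shows the filter at (386,193) and the cleaner at (310,225). I'll zoom in on both.

Run:
```python
from h import *
a=cv2.imread('pics/scene0.png')[125:265,150:400];b=cv2.imread('pics/side0.png')[135:275,225:425]
a=cv2.resize(a,None,fx=3.2,fy=3.2,interpolation=3);b=cv2.resize(b,None,fx=4,fy=4,interpolation=3)
cv2.imwrite('pics/za.png',a);cv2.imwrite('pics/zb.png',b)
pos={}
for n in('scene','side'):
    im=cv2.imread(f'pics/{n}0.png');c=env.get_calibration(n);print(n,'cam at',(-np.array(c['R']).T@c['t']).round(3))
    h=cv2.cvtColor(im,cv2.COLOR_BGR2HSV)
    for nm,lo,hi in(('green',(50,100,50),(80,255,255)),('red',(0,190,120),(4,255,255))):
        k,l,st,ce=cv2.connectedComponentsWithStats(cv2.inRange(h,lo,hi))
        for i in range(1,k):
            if st[i,4]>25: print(nm,st[i],ce[i].round(1),onz(c,*ce[i],.11).round(3))
```

```text
scene cam at [ 1.104 -0.121  0.97 ]
green [480   0  14  12  89] [485.4   3.3] [-0.279  0.967  0.11 ]
green [499   0  19  25 236] [507.8   9.3] [-0.213  1.036  0.11 ]
green [520   0   9   9  38] [523.7   3.1] [-0.241  1.127  0.11 ]
green [504   0  41  39 291] [521.5  19.9] [-0.127  1.05   0.11 ]
green [360 150   7   7  41] [362.8 152.5] [0.412 0.193 0.11 ]
green [183 183  19  16 181] [192. 191.] [ 0.438 -0.324  0.11 ]
green [220 189  18  17 189] [228.7 197.3] [ 0.484 -0.225  0.11 ]
green [170 211  20  19 238] [179.7 220.3] [ 0.529 -0.361  0.11 ]
green [300 336  18   8  68] [308.6 339.9] [ 0.91  -0.091  0.11 ]
red [341 170  15  17 137] [347.7 177.2] [0.493 0.121 0.11 ]
side cam at [-0.161  0.935  0.778]
green [365 170  13   8  63] [370.9 173.8] [ 0.517 -0.348  0.11 ]
green [381 179  13   8  50] [386.5 183.7] [ 0.427 -0.31   0.11 ]
green [254 181  11  11  90] [259.1 185.3] [0.784 0.007 0.11 ]
green [357 185  14   9  72] [363.3 189.4] [ 0.47  -0.213  0.11 ]
green [312 284  11  10  65] [316.7 288.2] [0.282 0.321 0.11 ]
```

View pics/za.png

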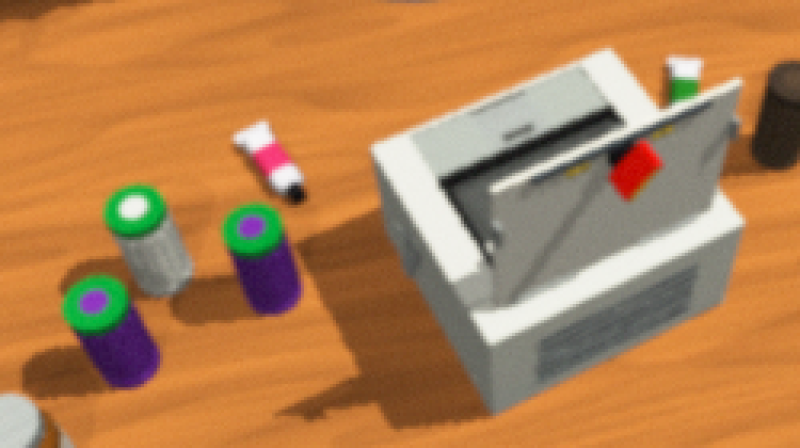

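View pics/zb.png

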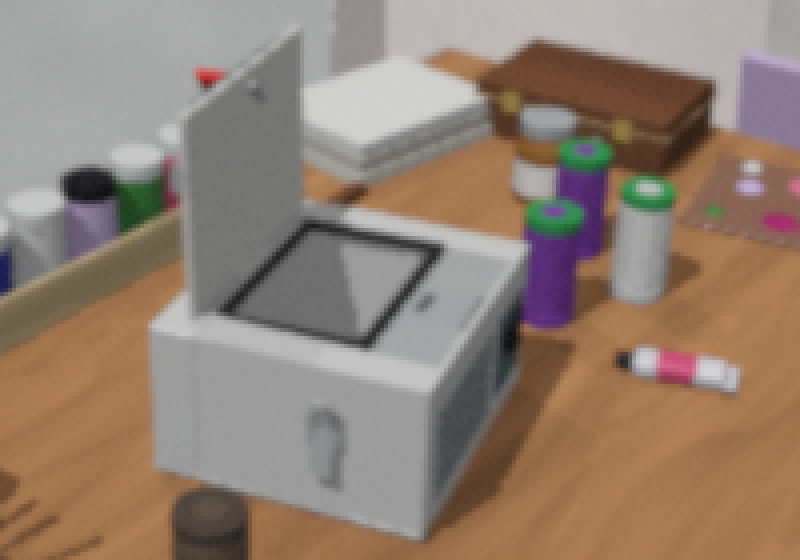

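The zooms show the box's top corners clearly: scene (372,148), (612,50), (743,220), (490,340), and side (430,388), (152,322), (527,243). The new filter has free space around it, with the nearest purple one to its rear-right.

Run:
```python
from h import *
cs=env.get_calibration('scene');cd=env.get_calibration('side')
S=[(150+a/3.2,125+b/3.2) for a,b in((372,148),(612,50),(743,220),(490,340))]
D=[(225+a/4,135+b/4) for a,b in((527,243),(430,388),(152,322))]
F=np.array([onz(cs,*p,.14)for p in S]);G=np.array([onz(cd,*p,.14)for p in D])
print(F.round(4),'\n',G.round(4))
def fit(P,idx):
    M=np.array([(-.12,-.125),(-.12,.125),(.11,.125),(.11,-.125)])[idx]
    a=M-M.mean(0);b=P[:,:2]-P[:,:2].mean(0)
    th=np.arctan2((a[:,0]*b[:,1]-a[:,1]*b[:,0]).sum(),(a*b).sum())
    R=np.array([[np.cos(th),-np.sin(th)],[np.sin(th),np.cos(th)]]);o=P[:,:2].mean(0)-R@M.mean(0)
    print('th',th,'o',o,'res mm',((P[:,:2]-o-M@R.T)*1e3).round(1).tolist())
fit(F,[0,1,2,3]);fit(G,[0,1,2]);fit(np.r_[F,G],[0,1,2,3,0,1,2])
```

```text
[[ 0.44   -0.1084  0.14  ]
 [ 0.3753  0.1324  0.14  ]
 [ 0.5907  0.1893  0.14  ]
 [ 0.6548 -0.0471  0.14  ]] 
 [[ 0.4346 -0.1061  0.14  ]
 [ 0.3709  0.1278  0.14  ]
 [ 0.5889  0.1884  0.14  ]]
th 0.2656247663330228 o [0.52001328 0.04287366] res mm [[2.9, 0.9], [3.9, 0.4], [-2.7, -3.1], [-4.1, 1.8]]
th 0.26476235875076487 o [0.51752312 0.04116022] res mm [[0.2, 4.8], [1.9, -2.6], [-2.1, -2.2]]
th 0.26665391524003995 o [0.51896866 0.04218493] res mm [[3.8, 1.7], [5.0, 1.3], [-1.5, -2.5], [-3.2, 2.3], [-1.6, 3.9], [0.6, -3.4], [-3.2, -3.3]]
```

```bash
cat >> h.py <<'E'
def down(th): 
    c,s=np.cos(th),np.sin(th);return Ro.from_matrix(np.array([[c,s,0],[s,-c,0],[0,0,-1]]))
TH=.266; O=np.array([.519,.042])
def cl(x,y,z): c,s=np.cos(TH),np.sin(TH);return np.array([O[0]+c*x-s*y,O[1]+s*x+c*y,z])
E
python3 -c "
from h import *
move([.433,-.317,.2],down(TH))"
```

```text
travel [ 243.6 -146.3   26.2] dr [-0.0013  0.0003  0.2017]
```

Emit:
{"method": "step_arm", "body": {
  "series": [
    {"dr":[0,0,0.03],"travel":[30,-18,3],"fingers":91.8},
    {"dr":[0,0,0.06],"travel":[65,-39,7],"fingers":91.8},
    {"dr":[0,0,0.1],"travel":[105,-63,12],"fingers":91.8},
    {"dr":[0,0,0.13],"travel":[150,-90,17],"fingers":91.8},
    {"dr":[0,0,0.16],"travel":[190,-114,21],"fingers":91.8},
    {"dr":[0,0,0.19],"travel":[220,-132,24],"fingers":91.8},
    {"dr":[0,0,0.202],"travel":[238,-143,26],"fingers":91.8},
    {"dr":[0,0,0.202],"travel":[243.6,-146.3,26],"fingers":91.8},
    {"dr":[0,0,0.202],"travel":[243.6,-146.3,26],"fingers":91.8},
    {"dr":[0,0,0.202],"travel":[243.6,-146.3,26],"fingers":91.8}
  ]
}}

```text
time_s: 1.35
ee_pos: [0.4325, -0.3187, 0.2007]
orientation: [3.114, 0.413, -0.001]
ft_force: [0.2, -0.8, 0.1]
finger_gap: 0.0917
grasp_force: 0.0
```

Run:
```python
from h import *
s=env.sense();print(s['ee_pos'].round(4),s['orientation'].round(3),s['time_s'])
c,im=snap('wrist','w1')
print((-np.array(c['R']).T@c['t']).round(3),np.array(c['R']).round(2).tolist())
h=cv2.cvtColor(im,cv2.COLOR_BGR2HSV)
k,l,st,ce=cv2.connectedComponentsWithStats(cv2.inRange(h,(50,100,50),(80,255,255)))
for i in range(1,k):
    if st[i,4]>150:
        cn=cv2.findContours((l==i).astype(np.uint8),0,2)[0][0];e=cv2.minEnclosingCircle(cn)
        print(st[i],e,onz(c,*e[0],.112).round(4),onz(c,*cv2.fitEllipse(cn)[0],.112).round(4))
```

```text
[ 0.4325 -0.3187  0.2007] [ 3.114e+00  4.130e-01 -1.000e-03] 1.35
[ 0.505 -0.298  0.358] [[0.26, -0.97, 0.0], [-0.93, -0.25, 0.28], [-0.27, -0.07, -0.96]]
[ 368   72   70   71 3050] ((402.6786193847656, 106.438720703125), 36.34895706176758) [ 0.5247 -0.3593  0.112 ] [ 0.5244 -0.3597  0.112 ]
[ 188   85   70   69 3002] ((221.9788055419922, 118.83091735839844), 36.253231048583984) [ 0.4788 -0.2255  0.112 ] [ 0.4788 -0.2256  0.112 ]
[ 297  172   62   61 2321] ((327.33880615234375, 202.52444458007812), 31.152971267700195) [ 0.4343 -0.3238  0.112 ] [ 0.4346 -0.3235  0.112 ]
[475 201  16  16 199] ((482.0, 208.0), 8.602425575256348) [ 0.4641 -0.4525  0.112 ] [ 0.4636 -0.4528  0.112 ]
```

View pics/w1.png

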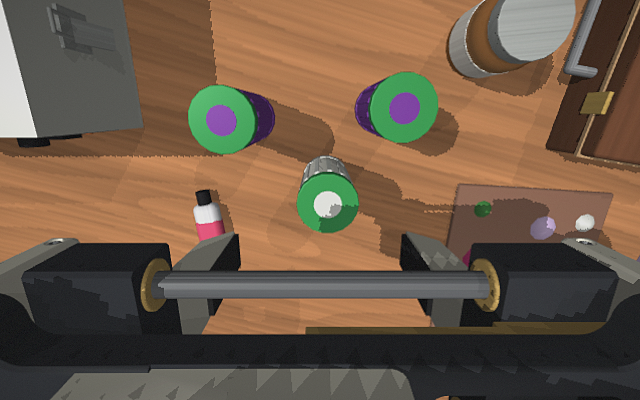

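The wrist view shows the white and green filter at (328,203) between the fingers' sides, with both purple ones clear. I'll descend and grip it.

Emit:
{"method": "step_arm", "body": {
  "series": [
    {"dr":[0,0,0],"travel":[0.6,3.6,20],"fingers":91.8},
    {"dr":[0,0,0],"travel":[0.6,3.6,50],"fingers":91.8},
    {"dr":[0,0,0],"travel":[0.6,3.6,80],"fingers":91.8},
    {"dr":[0,0,0],"travel":[0.6,3.6,105],"fingers":91.8},
    {"dr":[0,0,0],"travel":[0.6,3.6,118],"fingers":91.8},
    {"dr":[0,0,0],"travel":[0.6,3.6,121],"fingers":91.8},
    {"dr":[0,0,0],"travel":[0.6,3.6,121],"fingers":70},
    {"dr":[0,0,0],"travel":[0.6,3.6,121],"fingers":60},
    {"dr":[0,0,0],"travel":[0.6,3.6,121],"fingers":48},
    {"dr":[0,0,0],"travel":[0.6,3.6,121],"fingers":48}
  ],
  "squeeze": 20
}}

```text
time_s: 2.65
ee_pos: [0.4352, -0.3211, 0.0802]
orientation: [3.113, 0.416, 0.001]
ft_force: [1.2, -2.3, 0.9]
finger_gap: 0.0565
grasp_force: 0.7
```

Emit:
{"method": "step_arm", "body": {
  "series": [
    {"dr":[0,0,0],"travel":[0,0,0],"fingers":48},
    {"dr":[0,0,0],"travel":[0,0,0],"fingers":48},
    {"dr":[0,0,0],"travel":[0,0,-5],"fingers":48},
    {"dr":[0,0,0],"travel":[0,0,-20],"fingers":48},
    {"dr":[0,0,0],"travel":[0,0,-50],"fingers":48},
    {"dr":[0,0,0],"travel":[0,0,-85],"fingers":48},
    {"dr":[0,0,0],"travel":[0,0,-120],"fingers":48},
    {"dr":[0,0,0],"travel":[0,0,-150],"fingers":48},
    {"dr":[0,0,0],"travel":[0,0,-168],"fingers":48},
    {"dr":[0,0,0],"travel":[0,0,-172],"fingers":48}
  ]
}}

```text
time_s: 3.9
ee_pos: [0.4351, -0.3209, 0.2535]
orientation: [3.112, 0.416, 0.003]
ft_force: [-0.1, 0.7, -2.0]
finger_gap: 0.0541
grasp_force: 19.8
```

```bash
python3 -c "
from h import *
s=env.sense();print(s['ee_pos'],s['ft_force'].round(1),s['torque'].round(2))
move(cl(5,0,0)*0+[*cl(.005,0,0)[:2],s['ee_pos'][2]],down(TH))"
```

```text
[ 0.43513254 -0.32087814  0.25351307] [-0.1  0.7 -2. ] [0.01 0.01 0.02]
travel [ 1.812e+02 -3.281e+02 -2.000e-01] dr [ 0.0017 -0.0017 -0.0002]
```

Emit:
{"method": "step_arm", "body": {
  "series": [
    {"dr":[0,0,0],"travel":[9,-16,0],"fingers":48},
    {"dr":[0,0,0],"travel":[30,-54,0],"fingers":48},
    {"dr":[0,0,0],"travel":[57,-104,0],"fingers":48},
    {"dr":[0,0,0],"travel":[85,-154,0],"fingers":48},
    {"dr":[0,0,0],"travel":[113,-205,0],"fingers":48},
    {"dr":[0,0,0],"travel":[140,-254,0],"fingers":48},
    {"dr":[0,0,0],"travel":[163,-295,0],"fingers":48},
    {"dr":[0,0,0],"travel":[177,-320,0],"fingers":48},
    {"dr":[0,0,0],"travel":[181,-328,0],"fingers":48},
    {"dr":[0,0,0],"travel":[181,-328,0],"fingers":48}
  ]
}}

```text
time_s: 5.15
ee_pos: [0.5226, 0.0436, 0.251]
orientation: [3.114, 0.418, -0.002]
ft_force: [0.0, -1.3, -3.2]
finger_gap: 0.054
grasp_force: 19.8
```

Run:
```python
from h import *
s=env.sense();print(s['ee_pos'].round(4),s['orientation'].round(3),s['time_s'])
c,im=snap('wrist','w2');c2,im2=snap('side','s2')
b=cv2.resize(im2[120:270,225:425],(600,450),interpolation=3);a=cv2.resize(im,(720,450))
cv2.imwrite('pics/w2b.png',np.vstack([cv2.resize(im,(480,300)),cv2.resize(b,(400,300))[:, :].copy() if 0 else cv2.copyMakeBorder(cv2.resize(b,(400,300)),0,0,0,80,0)]))
for p in((-.12,-.125),(-.12,.125),(-.044,-.09),(-.044,.09)): print(p,'wrist px',proj(c,cl(*p,.14)).round(0),'side px',proj(c2,cl(*p,.14)).round(1))
```

```text
[0.5226 0.0436 0.251 ] [ 3.114e+00  4.180e-01 -2.000e-03] 5.15
(-0.12, -0.125) wrist px [442. 311.] side px [357.  195.2]
(-0.12, 0.125) wrist px [200. 311.] side px [332.  232.5]
(-0.044, -0.09) wrist px [415. 244.] side px [332.5 195.2]
(-0.044, 0.09) wrist px [228. 243.] side px [312.2 221. ]
```

View pics/w2b.png

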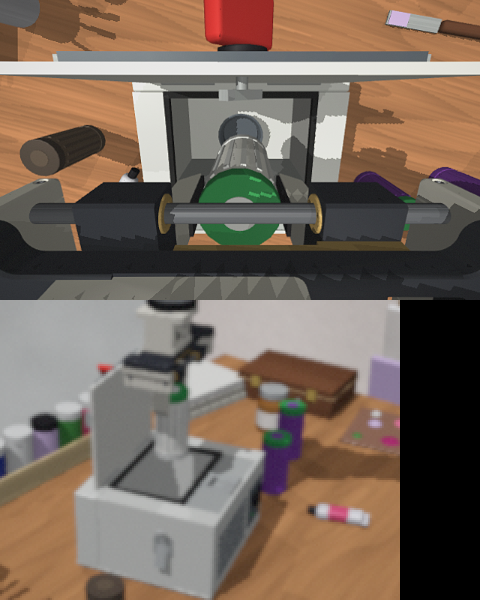

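The wrist view shows the held filter above the opening, with the cup's ring at about (320,175) full-res behind it. I'll take a crop to centre on the cup.

Run:
```python
from h import *
im=cv2.imread('pics/w2.png')
cv2.imwrite('pics/w2c.png',cv2.resize(im[95:245,165:475],None,fx=2.5,fy=2.5,interpolation=3))
c=env.get_calibration('wrist')
for nm,p,r in(('mouth',cl(.005,0,.038),.034),('floor',cl(.005,0,.016),.03)):
    print(nm,[proj(c,p+[r*np.cos(a),r*np.sin(a),0]).round(1).tolist() for a in TH+np.array([0,np.pi/2,-np.pi/2])])
for p in((.08,-.09),(.08,.09),(-.044,.09)):print('open',p,proj(c,cl(*p,.144)).round(1))
for p in((.05,-.125),(.05,.125)):print('wall',p,proj(c,cl(*p,.14)).round(1))
```

```text
mouth [[319.6, 144.7], [292.3, 172.4], [347.0, 172.3]]
floor [[319.6, 146.0], [296.8, 169.1], [342.5, 169.0]]
open (0.08, -0.09) [427.1 109. ]
open (0.08, 0.09) [212.1 109.3]
open (-0.044, 0.09) [225.3 245. ]
wall (0.05, -0.125) [462.1 144.6]
wall (0.05, 0.125) [177.2 145. ]
```

View pics/w2c.png

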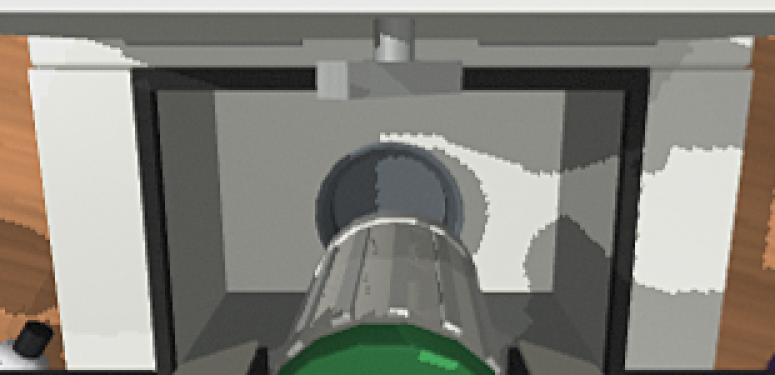

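```bash
sed -i 's/^TH=.*/TH=.266; O=np.array([.519,.042])-.010*np.array([np.cos(.266),np.sin(.266)])  # box spans x -110..+120/' h.py
python3 - <<'E'
from h import *
c=env.get_calibration('wrist')
for nm,p,r in(('mouth',cl(.005,0,.038),.034),('outer',cl(.005,0,.038),.0365)):
    print(nm,[proj(c,p+[r*np.cos(a),r*np.sin(a),0]).round(1).tolist() for a in TH+np.array([0,np.pi/2,-np.pi/2])])
for p in((.08,-.09),(.08,.09)):print('open',p,proj(c,cl(*p,.144)).round(1))
for p in((.05,-.125),(.05,.125)):print('wall',p,proj(c,cl(*p,.14)).round(1))
R=np.array([[np.cos(TH),np.sin(TH)],[-np.sin(TH),np.cos(TH)]])
f=lambda u,v,z:(R@(onz(c,165+u/2.5,95+v/2.5,z)[:2]-O)*1e3).round(1)
print('cup L,R,top',f(316,210,.038),f(464,210,.038),f(390,142,.038),'foam',f(134,70,.144),f(648,70,.144),f(158,90,.144),f(625,90,.144))
s=env.sense();print('tcp in cl',R@(s['ee_pos'][:2]-O)*1e3)
E
```

```text
mouth [[319.6, 153.0], [292.5, 180.2], [346.8, 180.2]]
outer [[319.6, 150.9], [290.5, 180.2], [348.8, 180.2]]
open (0.08, -0.09) [425.9 121.4]
open (0.08, 0.09) [213.3 121.6]
wall (0.05, -0.125) [460.6 156. ]
wall (0.05, 0.125) [178.7 156.4]
cup L,R,top [ 6.6 35.4] [  6.5 -38.7] [40.5 -1.7] foam [78.9 85.6] [ 78.6 -88.7] [72.2 78.1] [ 72.  -81.5]
tcp in cl [13.68491214 -1.08188412]
```

```bash
cat >> h.py <<'E'
O=cl(-.0005,-.0016,0)[:2]
E
python3 -c "
from h import *
move(cl(.006,0,.110),down(TH))"
```

```text
travel [ -8.    0.5 141.4] dr [ 0.0006  0.0011 -0.0018]
```

Emit:
{"method": "step_arm", "body": {
  "series": [
    {"dr":[0,0,0],"travel":[-4,0.3,0],"fingers":48},
    {"dr":[0,0,0],"travel":[-8,0.5,8],"fingers":48},
    {"dr":[0,0,0],"travel":[-8,0.5,30],"fingers":48},
    {"dr":[0,0,0],"travel":[-8,0.5,60],"fingers":48},
    {"dr":[0,0,0],"travel":[-8,0.5,90],"fingers":48},
    {"dr":[0,0,0],"travel":[-8,0.5,115],"fingers":48},
    {"dr":[0,0,0],"travel":[-8,0.5,130],"fingers":48},
    {"dr":[0,0,0],"travel":[-8,0.5,138],"fingers":48},
    {"dr":[0,0,0],"travel":[-8,0.5,141],"fingers":48},
    {"dr":[0,0,0],"travel":[-8,0.5,141],"fingers":48}
  ]
}}

```text
time_s: 6.5
ee_pos: [0.5161, 0.0407, 0.1112]
orientation: [3.114, 0.416, 0.001]
ft_force: [-0.7, 0.1, -2.8]
finger_gap: 0.054
grasp_force: 19.8
```

```bash
python3 -c "
from h import *
s=env.sense();print(s['ft_force'],s['torque'])
move(cl(.006,0,.0965),down(TH))"
```

```text
[-0.69989999  0.08125709 -2.83187866] [-0.01909915  0.02072417  0.00483228]
travel [-1.4  1.1 14.7] dr [ 0.0002 -0.0008 -0.0003]
```

Emit:
{"method": "step_arm", "body": {
  "series": [
    {"dr":[0,0,0],"travel":[-1,0.5,4],"fingers":48},
    {"dr":[0,0,0],"travel":[-1,0.5,8],"fingers":48},
    {"dr":[0,0,0],"travel":[-1,0.5,11],"fingers":48},
    {"dr":[0,0,0],"travel":[-1,0.5,13],"fingers":48},
    {"dr":[0,0,0],"travel":[-1,0.5,14],"fingers":48},
    {"dr":[0,0,0],"travel":[-1,0.5,15],"fingers":48},
    {"dr":[0,0,0],"travel":[-1,0.5,15.5],"fingers":48},
    {"dr":[0,0,0],"travel":[-1,0.5,16],"fingers":48},
    {"dr":[0,0,0],"travel":[-1,0.5,16],"fingers":48},
    {"dr":[0,0,0],"travel":[-1,0.5,16],"fingers":48}
  ]
}}

```text
time_s: 7.75
ee_pos: [0.5158, 0.0399, 0.0955]
orientation: [3.114, 0.416, 0.003]
ft_force: [-0.4, 2.6, 7.3]
finger_gap: 0.0536
grasp_force: 19.9
```

Seated with about 10 N of reaction. I'll release and lift.

Emit:
{"method": "step_arm", "body": {
  "series": [
    {"dr":[0,0,0],"travel":[0,0,-0.5],"fingers":56},
    {"dr":[0,0,0],"travel":[0,0,-0.5],"fingers":66},
    {"dr":[0,0,0],"travel":[0,0,-0.5],"fingers":74},
    {"dr":[0,0,0],"travel":[0,0,-0.5],"fingers":74},
    {"dr":[0,0,0],"travel":[0,0,-10],"fingers":74},
    {"dr":[0,0,0],"travel":[0,0,-35],"fingers":74},
    {"dr":[0,0,0],"travel":[0,0,-85],"fingers":74},
    {"dr":[0,0,0],"travel":[0,0,-140],"fingers":74},
    {"dr":[0,0,0],"travel":[0,0,-200],"fingers":30},
    {"dr":[0,0,0],"travel":[0,0,-255],"fingers":0}
  ]
}}

```text
time_s: 9.0
ee_pos: [0.5145, 0.04, 0.3528]
orientation: [3.114, 0.416, 0.002]
ft_force: [1.2, 0.8, -1.1]
finger_gap: 0.0581
grasp_force: 0.0
```

Run:
```python
from h import *
s=env.sense();print(s['ee_pos'].round(4),s['q'].round(2),s['ft_force'].round(1))
c,im=snap('wrist','w3')
h=cv2.cvtColor(im,cv2.COLOR_BGR2HSV)
k,l,st,ce=cv2.connectedComponentsWithStats(cv2.inRange(h,(50,100,50),(80,255,255)))
R=np.array([[np.cos(TH),np.sin(TH)],[-np.sin(TH),np.cos(TH)]])
for i in range(1,k):
    if st[i,4]>800:
        cn=cv2.findContours((l==i).astype(np.uint8),0,2)[0][0];e=cv2.fitEllipse(cn);print(st[i],e,'cl mm',R@(onz(c,*e[0],.128)[:2]-O)*1e3)
move(cl(.14,-.06,s['ee_pos'][2]),down(TH)); move(cl(.14,-.06,.28),down(TH))
```

```text
[0.5145 0.04   0.3528] [ 0.02  0.19 -0.24  1.61  0.05  1.34 -1.53] [ 1.2  0.8 -1.1]
[ 301  152   41   42 1043] ((321.0890808105469, 172.60862731933594), (40.42479705810547, 40.623226165771484), 60.820655822753906) cl mm [4.89036369 0.11186995]
travel [131.7  60.7   8.8] dr [ 0.0015 -0.0113 -0.0001]
travel [130.9  60.6  81.6] dr [ 0.0015 -0.0113 -0.0001]
```

View pics/w3.png

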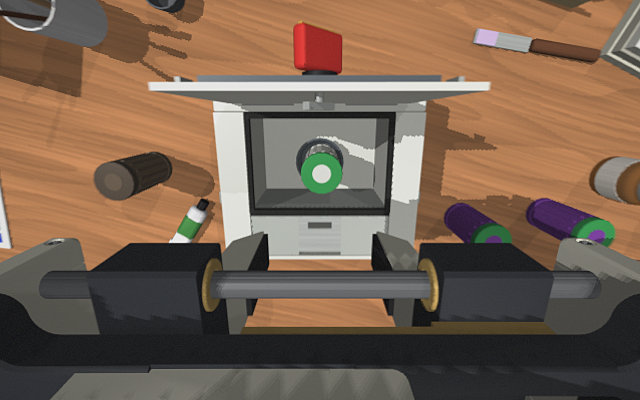

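The filter stands upright in the cup: its cap at (321,173) maps to cleaner (4.9, 0.1) mm. Next I'll go behind the cover with the fingers closed.

Emit:
{"method": "step_arm", "body": {
  "series": [
    {"dr":[0,0,0],"travel":[15,8,-5],"fingers":0},
    {"dr":[0,0,0],"travel":[50,25,-8],"fingers":0},
    {"dr":[0,0,0],"travel":[90,42,-8],"fingers":0},
    {"dr":[0,-0.01,0],"travel":[120,56,-5],"fingers":0},
    {"dr":[0,-0.01,0],"travel":[130,60.6,5],"fingers":0},
    {"dr":[0,-0.01,0],"travel":[131,60.6,25],"fingers":0},
    {"dr":[0,-0.01,0],"travel":[131,60.6,50],"fingers":0},
    {"dr":[0,-0.01,0],"travel":[131,60.6,72],"fingers":0},
    {"dr":[0,-0.01,0],"travel":[131,60.6,81],"fingers":0},
    {"dr":[0,-0.01,0],"travel":[131,60.6,81],"fingers":0}
  ]
}}

```text
time_s: 10.3
ee_pos: [0.6567, 0.0159, 0.2687]
orientation: [3.113, 0.416, -0.017]
ft_force: [0.3, -0.7, -0.2]
finger_gap: 0.0005
grasp_force: 0.0
```

Run:
```python
from h import *
s=env.sense();print(s['ft_force'].round(1),s['q'].round(2))
for a in(1.5,1.4,1.3,1.2,1.1,1.,.9,.8,.7,.6,.5,.4,.3,.2,.1,.06):
    r=.14;print(a,end=' ');move(cl(.09-r*np.cos(a)+.005*np.sin(a)+.0095,-.06,.14+r*np.sin(a)+.005*np.cos(a)))
```

```text
[ 0.3 -0.7 -0.2] [ 0.02  0.48 -0.2   1.4   0.1   1.28 -1.49]
1.5 travel [-42.    0.2 -10.9] dr 
1.4 travel [-55.9   0.2  -9.5] dr 
1.3 travel [-69.7   0.2  -6.8] dr 
1.2 travel [-83.1   0.2  -2.7] dr 
1.1 travel [-96.    0.3   2.7] dr 
1.0 travel [-108.3    0.3    9.3] dr 
0.9 travel [-119.9    0.3   17.2] dr 
0.8 travel [-130.6    0.3   26.2] dr 
0.7 travel [-140.4    0.3   36.2] dr 
0.6 travel [-149.2    0.3   47.1] dr 
0.5 travel [-156.8    0.3   58.8] dr 
0.4 travel [-163.2    0.3   71.3] dr 
0.3 travel [-168.3    0.3   84.3] dr 
0.2 travel [-172.1    0.3   97.8] dr 
0.1 travel [-174.6    0.3  111.6] dr 
0.06 travel [-175.2    0.3  117.2] dr
```

Emit:
{"method": "step_arm", "body": {
  "series": [
    {"dr":[0,0.01,0],"travel":[-25,0,-10],"fingers":0},
    {"dr":[0,0.01,0],"travel":[-42,0,-11],"fingers":0},
    {"dr":[0,0.01,0],"travel":[-56,0,-9.5],"fingers":0},
    {"dr":[0,0.01,0],"travel":[-70,0,-7],"fingers":0},
    {"dr":[0,0.01,0],"travel":[-83,0,-3],"fingers":0},
    {"dr":[0,0.01,0],"travel":[-96,0,3],"fingers":0},
    {"dr":[0,0.01,0],"travel":[-108,0,9],"fingers":0},
    {"dr":[0,0.01,0],"travel":[-120,0,17],"fingers":0},
    {"dr":[0,0.01,0],"travel":[-130.5,0,26],"fingers":0},
    {"dr":[0,0.01,0],"travel":[-140,0,36],"fingers":0}
  ]
}}

```text
time_s: 11.55
ee_pos: [0.5209, -0.0213, 0.2334]
orientation: [3.114, 0.416, -0.001]
ft_force: [0.9, 0.8, 2.3]
finger_gap: 0.0003
grasp_force: 1.0
```

Run:
```python
from h import *
s=env.sense();print(s['ft_force'].round(1))
for a in(.7,.6,.5,.4,.3,.2,.1,.08,.06):
    r=.14;print(a,end=' ');move(cl(.09-r*np.cos(a)+.005*np.sin(a)+.0095,-.06,.14+r*np.sin(a)+.005*np.cos(a)),down(TH))
```

```text
[0.9 0.8 2.3]
0.7 travel [-0.   0.  -0.7] dr [-0.      0.0007 -0.0004]
0.6 travel [-8.9  0.  10.2] dr [-0.      0.0007 -0.0004]
0.5 travel [-16.6   0.1  21.9] dr [-0.      0.0007 -0.0004]
0.4 travel [-23.1   0.1  34.3] dr [-0.      0.0007 -0.0004]
0.3 travel [-28.4   0.1  47.2] dr [-0.      0.0007 -0.0004]
0.2 travel [-32.3   0.1  60.7] dr [-0.      0.0007 -0.0004]
0.1 travel [-34.9   0.1  74.4] dr [-0.      0.0007 -0.0004]
0.08 travel [-35.2   0.1  77.2] dr [-0.      0.0007 -0.0004]
0.06 travel [-35.5   0.1  80. ] dr [-0.      0.0007 -0.0004]
```

Emit:
{"method": "step_arm", "body": {
  "series": [
    {"dr":[0,0,0],"travel":[-9,0,10],"fingers":0},
    {"dr":[0,0,0],"travel":[-16.5,0,22],"fingers":0},
    {"dr":[0,0,0],"travel":[-23,0,34],"fingers":0},
    {"dr":[0,0,0],"travel":[-28.5,0,47],"fingers":0},
    {"dr":[0,0,0],"travel":[-32,0,59],"fingers":0},
    {"dr":[0,0,0],"travel":[-34,0,69],"fingers":0},
    {"dr":[0,0,0],"travel":[-35,0,74],"fingers":0},
    {"dr":[0,0,0],"travel":[-35,0,77],"fingers":0},
    {"dr":[0,0,0],"travel":[-35,0,79],"fingers":0},
    {"dr":[0,0,0],"travel":[-35,0,80],"fingers":0}
  ]
}}

```text
time_s: 12.8
ee_pos: [0.4881, -0.0301, 0.1542]
orientation: [3.114, 0.416, 0.0]
ft_force: [-0.0, -0.2, 0.7]
finger_gap: 0.0002
grasp_force: 0.5
```

Emit:
{"method": "step_arm", "body": {
  "series": [
    {"dr":[0,0,0],"travel":[0,0,0.5],"fingers":0},
    {"dr":[0,0,0],"travel":[0,0,1],"fingers":0},
    {"dr":[0,0,0],"travel":[0,0,1.5],"fingers":0},
    {"dr":[0,0,0],"travel":[0,0,2],"fingers":0},
    {"dr":[0,0,0],"travel":[0,0,2.5],"fingers":0},
    {"dr":[0,0,0],"travel":[0,0,3],"fingers":0},
    {"dr":[0,0,0],"travel":[0,0,3],"fingers":0},
    {"dr":[0,0,0],"travel":[0,0,3],"fingers":0},
    {"dr":[0,0,0],"travel":[0,0,3],"fingers":0},
    {"dr":[0,0,0],"travel":[0,0,3],"fingers":0}
  ]
}}

```text
time_s: 14.05
ee_pos: [0.4881, -0.0302, 0.1529]
orientation: [3.113, 0.416, 0.002]
ft_force: [-8.6, 0.2, 23.8]
finger_gap: 0.0004
grasp_force: 11.3
```

```bash
python3 -c "
from h import *
move(cl(-.062,0,.28),down(TH))"
```

```text
travel [ -23.7  -59.8 -127.2] dr [ 0.0007 -0.0009 -0.0003]
```

Emit:
{"method": "step_arm", "body": {
  "series": [
    {"dr":[0,0,0],"travel":[0,0,-5],"fingers":0},
    {"dr":[0,0,0],"travel":[0,0,-20],"fingers":0},
    {"dr":[0,0,0],"travel":[-3,-5,-50],"fingers":0},
    {"dr":[0,0,0],"travel":[-10,-20,-85],"fingers":20},
    {"dr":[0,0,0],"travel":[-17,-40,-110],"fingers":30},
    {"dr":[0,0,0],"travel":[-22,-55,-125],"fingers":30},
    {"dr":[0,0,0],"travel":[-24,-60,-129],"fingers":30},
    {"dr":[0,0,0],"travel":[-24,-60,-129],"fingers":30},
    {"dr":[0,0,0],"travel":[-24,-60,-129],"fingers":30},
    {"dr":[0,0,0],"travel":[-24,-60,-129],"fingers":30}
  ]
}}

```text
time_s: 15.3
ee_pos: [0.449, 0.0209, 0.2794]
orientation: [-3.114, -0.415, 0.002]
ft_force: [0.2, -0.0, 0.8]
finger_gap: 0.03
grasp_force: 0.0
```

Run:
```python
from h import *
s=env.sense();print(s['ee_pos'].round(4),s['q'].round(2),s['ft_force'].round(1))
c,im=snap('wrist','w4')
h=cv2.cvtColor(im,cv2.COLOR_BGR2HSV)
R=np.array([[np.cos(TH),np.sin(TH)],[-np.sin(TH),np.cos(TH)]])
zt=.145+.009+.034
def pr(nm,m,z,mn):
    k,l,st,ce=cv2.connectedComponentsWithStats(m)
    for i in range(1,k):
        if st[i,4]<mn: continue
        ys,xs=np.where(l==i);P=np.array([onz(c,u,v,z)[:2] for u,v in zip(xs[::3],ys[::3])]);P=(P-O)@R.T
        w,V=np.linalg.eigh(np.cov(P.T));v=V[:,1]
        print(nm,st[i],'cl mm',(P.mean(0)*1e3).round(1),'ang from y',round(float(np.arctan(-v[0]/v[1])),3),'len sd',(np.sqrt(w)*1e3).round(1))
pr('yellow-wing',cv2.inRange(h,(20,120,120),(35,255,255)),zt,15)
pr('red',cv2.inRange(h,(0,190,60),(6,255,255)),zt,200)
print('cap TCP->wing');
```

```text
[0.449  0.0209 0.2794] [ 0.08  0.12 -0.27  1.88  0.04  1.15 -1.51] [ 0.2 -0.   0.8]
yellow-wing [304 184  28  30 118] cl mm [-59.7   2.5] ang from y 0.854 len sd [ 0.8 10. ]
yellow-wing [272 189  18   5  90] cl mm [-52.9  34.9] ang from y 0.003 len sd [1.3 4.4]
yellow-wing [347 189  18   5  68] cl mm [-52.5 -30. ] ang from y -0.008 len sd [1.  4.5]
yellow-wing [379 266   5  19  48] cl mm [-133.6  -56.5] ang from y -1.411 len sd [0.8 5.6]
yellow-wing [379 289   5  22  64] cl mm [-160.5  -57.8] ang from y -1.511 len sd [1.  6.5]
red [301 176  35  37 220] cl mm [-53.5   1.6] ang from y 0.743 len sd [ 2.9 11.7]
cap TCP->wing
```

View pics/w4.png

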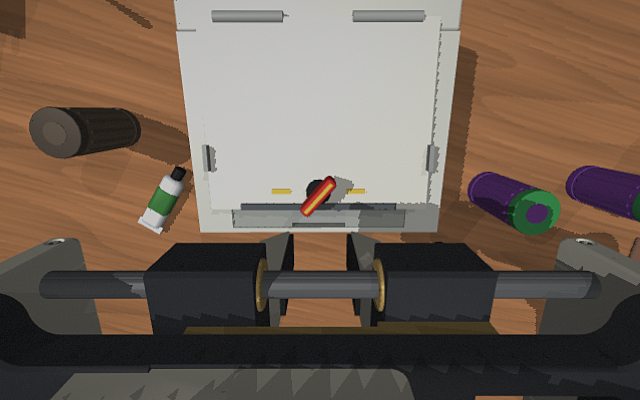

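The wing sits at (318,197), turned +0.854 rad from the marks at (281,191) and (356,191), and the cover is shut onto its foot. I'll turn the tool by -2.42 rad to straddle the wing, which keeps joint 7 in range.

```bash
python3 -c "
from h import *
move(cl(-.060,.0015,.28),down(TH+.854+np.pi/2))"
```

```text
travel [ 2.5 -1.8 -0.5] dr [-1.4000e-03  3.0000e-04 -2.4258e+00]
```

Emit:
{"method": "step_arm", "body": {
  "series": [
    {"dr":[0,0,-0.1],"travel":[0,0,0],"fingers":30},
    {"dr":[0,0,-0.25],"travel":[0,0,0],"fingers":30},
    {"dr":[0,0,-0.42],"travel":[0,0,0],"fingers":30},
    {"dr":[0,0,-0.59],"travel":[0,0,0],"fingers":30},
    {"dr":[0,0,-0.76],"travel":[0,0,0],"fingers":30},
    {"dr":[0,0,-0.93],"travel":[0,0,0],"fingers":30},
    {"dr":[0,0,-1.1],"travel":[0,0,0],"fingers":30},
    {"dr":[0,0,-1.27],"travel":[0,0,0],"fingers":30},
    {"dr":[0,0,-1.44],"travel":[0,0,0],"fingers":30},
    {"dr":[0,0,-1.6],"travel":[0,0,0],"fingers":30}
  ]
}}

```text
time_s: 16.6
ee_pos: [0.4491, 0.0211, 0.2798]
orientation: [-1.864, -2.528, 0.001]
ft_force: [0.6, -0.2, -0.1]
finger_gap: 0.0305
grasp_force: 0.0
```

```bash
python3 -c "
from h import *
print(env.sense()['q'].round(2),env.sense()['ee_pos'])
move(cl(-.060,.0015,.28),down(TH+.854+np.pi/2))"
```

```text
[ 0.2   0.13 -0.41  1.87  0.06  1.15  0.07] [0.44909929 0.02114877 0.27979724]
travel [ 1.6  2.5 -0.2] dr [-4.0e-04 -4.0e-04 -8.2e-01]
```

Emit:
{"method": "step_arm", "body": {
  "series": [
    {"dr":[0,0,-0.15],"travel":[1.6,2.5,0],"fingers":30},
    {"dr":[0,0,-0.32],"travel":[1.6,2.5,0],"fingers":30},
    {"dr":[0,0,-0.49],"travel":[1.6,2.5,0],"fingers":30},
    {"dr":[0,0,-0.66],"travel":[1.6,2.5,5],"fingers":30},
    {"dr":[0,0,-0.78],"travel":[1.6,2.5,20],"fingers":30},
    {"dr":[0,0,-0.82],"travel":[1.6,2.5,40],"fingers":30},
    {"dr":[0,0,-0.82],"travel":[1.6,2.5,55],"fingers":30},
    {"dr":[0,0,-0.82],"travel":[1.6,2.5,60],"fingers":30},
    {"dr":[0,0,-0.82],"travel":[1.6,2.5,60],"fingers":30},
    {"dr":[0,0,-0.82],"travel":[1.6,2.5,60],"fingers":30}
  ]
}}

```text
time_s: 17.85
ee_pos: [0.4514, 0.0238, 0.2207]
orientation: [0.71, 3.059, 0.0]
ft_force: [-1.3, -0.4, -0.2]
finger_gap: 0.0304
grasp_force: 0.0
```

Run:
```python
from h import *
s=env.sense();print(s['q'].round(2),s['ft_force'].round(1))
c,im=snap('wrist','w5')
h=cv2.cvtColor(im,cv2.COLOR_BGR2HSV)
R=np.array([[np.cos(TH),np.sin(TH)],[-np.sin(TH),np.cos(TH)]])
k,l,st,ce=cv2.connectedComponentsWithStats(cv2.inRange(h,(20,120,120),(35,255,255)))
for i in range(1,k):
    if st[i,4]<30: continue
    ys,xs=np.where(l==i);P=np.array([onz(c,u,v,.188)[:2] for u,v in zip(xs[::3],ys[::3])]);P=(P-O)@R.T
    w,V=np.linalg.eigh(np.cov(P.T));v=V[:,1];print(st[i],(P.mean(0)*1e3).round(1),'ends y',(P[:,1].min()*1e3).round(1),(P[:,1].max()*1e3).round(1),round(float(np.arctan(-v[0]/v[1])),3))
print('tcp',(R@(s['ee_pos'][:2]-O)*1e3).round(1))
move(cl(-.060,.0015,.165),down(TH+.854+np.pi/2))
```

```text
[ 0.26  0.2  -0.49  1.95  0.11  1.01  0.82] [-1.3 -0.4 -0.2]
[343 172  21  19 143] [-70.1  40.7] ends y 33.3 48.1 -0.007
[318 206   4  46 183] [-59.9   2.7] ends y -9.1 13.9 0.845
[256 266   5  20  60] [-61.7 -53.8] ends y -59.3 -47.7 0.719
[256 291   5  19  63] [-47.9 -67.7] ends y -72.2 -63.3 0.884
tcp [-59.5   1.8]
travel [ 0.3 -0.6 55.7] dr [ 0.0005  0.001  -0.0053]
```

View pics/w5.png

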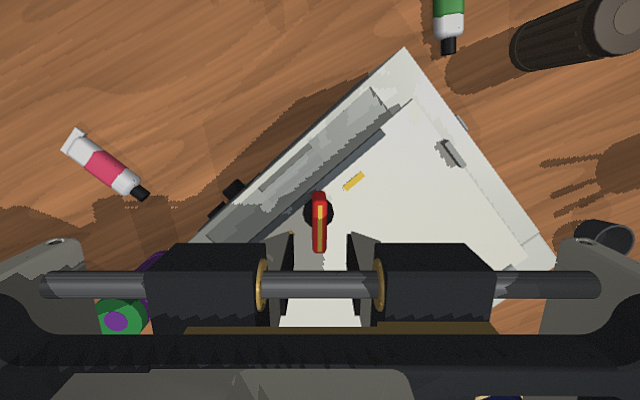

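The wing at (319,222) is centred between the fingers and parallel to them. I'll descend and grip.

Emit:
{"method": "step_arm", "body": {
  "series": [
    {"dr":[0,0,0],"travel":[0.3,-0.6,10],"fingers":30},
    {"dr":[0,0,0],"travel":[0.3,-0.6,25],"fingers":30},
    {"dr":[0,0,0],"travel":[0.3,-0.6,40],"fingers":30},
    {"dr":[0,0,0],"travel":[0.3,-0.6,50],"fingers":30},
    {"dr":[0,0,0],"travel":[0.3,-0.6,54],"fingers":30},
    {"dr":[0,0,0],"travel":[0.3,-0.6,55],"fingers":30},
    {"dr":[0,0,0],"travel":[0.3,-0.6,55],"fingers":15},
    {"dr":[0,0,0],"travel":[0.3,-0.6,55],"fingers":5},
    {"dr":[0,0,0],"travel":[0.3,-0.6,55],"fingers":5},
    {"dr":[0,0,0],"travel":[0.3,-0.6,55],"fingers":5}
  ],
  "squeeze": 15
}}

```text
time_s: 19.15
ee_pos: [0.4508, 0.0233, 0.1654]
orientation: [0.71, 3.06, 0.0]
ft_force: [-0.4, 0.6, 2.1]
finger_gap: 0.0104
grasp_force: 15.0
```

```bash
python3 -c "
from h import *
s=env.sense();print(s['ee_pos'],s['ft_force'].round(1),s['torque'].round(2))
move(cl(-.060,.0018,s['ee_pos'][2]),down(TH+np.pi/2))"
```

```text
[0.45078186 0.02330631 0.16543621] [-0.4  0.6  2.1] [-0.07 -0.09 -0.02]
travel [0.  0.4 0. ] dr [6.00e-04 5.00e-04 8.49e-01]
```

Gripped on the 10 mm wing. Now I'll turn it.

Emit:
{"method": "step_arm", "body": {
  "series": [
    {"dr":[0,0,0.06],"travel":[0,0,0],"fingers":5},
    {"dr":[0,0,0.16],"travel":[0,0,0],"fingers":5},
    {"dr":[0,0,0.28],"travel":[0,0,0],"fingers":5},
    {"dr":[0,0,0.4],"travel":[0,0,0],"fingers":5},
    {"dr":[0,0,0.52],"travel":[0,0,0],"fingers":5},
    {"dr":[0,0,0.64],"travel":[0,0,0],"fingers":5},
    {"dr":[0,0,0.75],"travel":[0,0,0],"fingers":5},
    {"dr":[0,0,0.82],"travel":[0,0,0],"fingers":5},
    {"dr":[0,0,0.85],"travel":[0,0,0],"fingers":5},
    {"dr":[0,0,0.85],"travel":[0,0,0],"fingers":5}
  ]
}}

```text
time_s: 20.4
ee_pos: [0.4509, 0.0235, 0.1652]
orientation: [1.907, 2.496, 0.001]
ft_force: [4.1, 2.1, -2.4]
finger_gap: 0.0106
grasp_force: 15.0
```

Run:
```python
from h import *
s=env.sense();print(s['q'].round(2),s['ft_force'].round(1),s['torque'].round(2))
move(cl(-.060,.0018,s['ee_pos'][2]),down(TH+np.pi/2))
c,im=snap('wrist','w6')
h=cv2.cvtColor(im,cv2.COLOR_BGR2HSV)
R=np.array([[np.cos(TH),np.sin(TH)],[-np.sin(TH),np.cos(TH)]])
k,l,st,ce=cv2.connectedComponentsWithStats(cv2.inRange(h,(20,120,120),(35,255,255)))
for i in range(1,k):
    if st[i,4]<25: continue
    ys,xs=np.where(l==i)
    for z in(.154,.188):
        P=np.array([onz(c,u,v,z)[:2] for u,v in zip(xs[::2],ys[::2])]);P=(P-O)@R.T
        w,V=np.linalg.eigh(np.cov(P.T));v=V[:,1];print(z,st[i],(P.mean(0)*1e3).round(1),round(float(np.arctan(-v[0]/v[1])),3))
```

```text
[ 0.1   0.25 -0.33  2.04  0.1   0.87 -0.01] [ 4.1  2.1 -2.4] [ 0.07 -0.64 -0.01]
travel [0.2 0.1 0. ] dr [ 0.0008 -0.     -0.    ]
0.154 [314 169   8  30 240] [-62.1  38.7] -0.002
0.188 [314 169   8  30 240] [-61.8  46.8] -0.002
0.154 [319 239   6  19 112] [-59.7  -1.5] 0.013
0.188 [319 239   6  19 112] [-59.9  14.7] 0.013
0.154 [292 288   3  15  35] [-77.6 -34. ] -0.014
0.188 [292 288   3  15  35] [-74.2 -11.2] -0.014
```

The ridge is within 0.015 rad of the marks. I'll push the cover down while holding the wing.

Emit:
{"method": "step_arm", "body": {
  "series": [
    {"dr":[0,0,0],"travel":[0,0,0],"fingers":5},
    {"dr":[0,0,0],"travel":[0,-0.2,1],"fingers":5},
    {"dr":[0,0,0],"travel":[0,-0.5,2],"fingers":5},
    {"dr":[0,0,0],"travel":[0,-0.8,3],"fingers":5},
    {"dr":[0,0,0],"travel":[0,-1.1,4.5],"fingers":5},
    {"dr":[0,0,0],"travel":[0,-1.5,6],"fingers":5},
    {"dr":[0,0,0],"travel":[0,-1.8,7],"fingers":5},
    {"dr":[0,0,0],"travel":[0,-2,8],"fingers":5},
    {"dr":[0,0,0],"travel":[0,-2.2,8.5],"fingers":5},
    {"dr":[0,0,0],"travel":[0,-2.2,8.5],"fingers":5}
  ],
  "squeeze": 40
}}

```text
time_s: 21.7
ee_pos: [0.4494, 0.0229, 0.1574]
orientation: [1.907, 2.494, 0.003]
ft_force: [3.4, 2.6, 6.8]
finger_gap: 0.0095
grasp_force: 40.0
```

Emit:
{"method": "step_arm", "body": {
  "series": [
    {"dr":[0,0,0],"travel":[0,0,0.5],"fingers":5},
    {"dr":[0,0,0],"travel":[0,0,1],"fingers":5},
    {"dr":[0,0,0],"travel":[0,0,1.4],"fingers":5},
    {"dr":[0,0,0],"travel":[0,0,1.8],"fingers":5},
    {"dr":[0,0,0],"travel":[0,0,2.2],"fingers":5},
    {"dr":[0,0,0],"travel":[0,0,2.5],"fingers":5},
    {"dr":[0,0,0],"travel":[0,0,2.8],"fingers":5},
    {"dr":[0,0,0],"travel":[0,0,2.8],"fingers":5},
    {"dr":[0,0,0],"travel":[0,0,2.8],"fingers":5},
    {"dr":[0,0,0],"travel":[0,0,2.8],"fingers":5}
  ]
}}

```text
time_s: 22.95
ee_pos: [0.4494, 0.0229, 0.1558]
orientation: [1.907, 2.494, 0.003]
ft_force: [-3.6, 1.4, 26.8]
finger_gap: 0.0097
grasp_force: 40.0
```

Run:
```python
from h import *
s=env.sense();print(s['ee_pos'].round(4),s['ft_force'].round(1),s['torque'].round(2))
c,im=snap('wrist','w7');c2,i2=snap('side','s7')
a=cv2.resize(i2[140:270,225:425],(600,390),interpolation=3);cv2.imwrite('pics/s7z.png',a)
h=cv2.cvtColor(im,cv2.COLOR_BGR2HSV)
k,l,st,ce=cv2.connectedComponentsWithStats(cv2.inRange(h,(20,120,120),(35,255,255)))
print([ (st[i].tolist(),ce[i].round(1).tolist()) for i in range(1,k) if st[i,4]>25])
```

```text
[0.4494 0.0229 0.1558] [-3.6  1.4 26.8] [ 0.06  0.53 -0.  ]
[([316, 169, 8, 30, 240], [319.5, 183.5]), ([317, 239, 6, 20, 118], [319.5, 248.4]), ([294, 289, 3, 19, 36], [294.8, 297.6])]
```

```bash
python3 -c "
from h import *
s=env.sense();print(s['ft_force'].round(1),s['time_s']);print(env.sign_off())"
```

```text
[-4.3  1.3 26.1] 23.05
the job is handed in; nothing more can be done
None
```

I handed the job in at 23 s: the filter is upright in its cup, the cover is shut, and the wing is within about 0.02 rad of the marks. The arm is still holding the cover down with about 26 N; I judged it flush from the pushing force and tool height, without a last look at a picture.

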